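# Fetch a reagent pack from under the bay flap and show it to the scanner

### The job

Lift the reagent bay's flap right up by its handle so that it stays standing open, then draw the reagent pack with two caps up out of its slot and carry it, upright all the way, to the bar-code scanner. Finish while holding it there: still in the gripper, in the air and touching nothing else, upright and at rest, its bar-code label level with the scanner's window, centred on it and squarely facing it, about 7 cm from the glass. Leave the flap open and do not disturb the two one-cap packs, the scanner or the other things on the deck.

Things in the scene. Friction and masses are not known exactly. Their poses are not given: they have to be found in the camera images.
- bay: White reagent bay fixed on the deck, rim 106 mm high, 258 wide. Origin on the deck under the slots; x to the rear, y left, z up; yaw within 0.25 rad. Front wall x -56 to -48, rear housing x +48 to +95 mm. Three slots side by side at x 0, y +68, 0, -68 mm, floor at z 15, one pack in each; black ribs between them reach z 50; above them the inside is open over x +-48, y +-122 mm.
- flap (a joint): Angle (rad) of the bay's flap: 0 shut (at the start), 1.57 upright, stop at 1.9. Hinged at the rear, it lifts up and backwards. A stiff friction hinge (0.35 N m; flap 0.3 kg, about 5 N at the handle) holds it at whatever angle it is left.
- flap_handle (a point): Middle of the flap's handle: a round steel bar 10 mm thick, 100 long along the bay's y, on two end posts. Shut, it is at x -35, y 0, z 152 mm of the bay, 38 mm (bar axis) above the flap's top. It moves with the flap on a circle of 124 mm about the hinge line (shut: 115 mm in front, 46 above). The bar can turn between the fingers, so the hand need not tilt.
- flap_hinge (a point): Middle of the flap's hinge line, along the bay's y, at x +80, y 0, z 106 mm of the bay. The flap is a plate 258 mm wide, 8 thick, its underside at hinge height when shut, its front edge 136 mm forward of the hinge line.
- two_cap_pack: The pack to fetch: white plastic box 90 (x) by 34 (y) by 60 mm high with two grey screw caps on top (22 mm across, tops at z 78, at x +31 and -31) and a grip fin between them; 0.1 to 0.21 kg. Origin at the centre of its underside, z up, axes as the bay's at the start. It stands in any one of the three slots with 2 to 3 mm of play, underside 15 mm above the deck.
- pack_grip (a point): Where to grip the pack: on its grip fin, 26 mm long (x), 12 mm thick (y), rising from 60 to 87 mm above the underside; this point is at x 0, y 0, z 75 mm of the pack. Caps begin 20 mm either side in x.
- pack_label (a point): Centre of the bar-code label (56 by 36 mm, white with black bars) on the pack's +y side: at x 0, y +17, z 32 mm of the pack; it faces the pack's +y. In the bay it faces the bay's +y, towards the robot's left.
- one_cap_pack_a: A reagent pack of the same size and grip fin but with only one cap, at x -31 mm. In one of the other slots; must stay there. Origin as for the two-cap pack.
- one_cap_pack_b: A second one-cap pack, the same as the other; must stay in its slot.
- scanner: Hands-free bar-code scanner standing loose on the deck on a weighted round foot (92 mm across), 0.8 kg; head 52 by 80 by 64 mm, its top 202 mm above the deck. Origin on the deck; its window looks along its -x axis, which points roughly to the robot's right (world -y, within 0.35 rad).
- scanner_window (a point): Centre of the scanner's window glass: at x -34, y 0, z 170 mm of the scanner; it looks level along the scanner's -x.
- tube_rack: Bystander: narrow rack with five stoppered tubes, 24 by 124 mm, 90 high. Origin at the centre of its underside.
- tip_box: Bystander: closed box of pipette tips, 85 by 120 mm, 62 high. Origin at the centre of its underside.
- bottle: Bystander: white wash bottle, 56 mm across, 100 high. Origin at the centre of its underside.
There are look-alikes about, which are no part of the job. Leave any pink or yellow look-alike of the scanner alone.

How it is judged:
By the outcome, as a careful person would: the job done as asked, in the order asked, and still so for the second after the job is handed in, while the arm keeps its last pose, push and grip.
It also fails if it takes over 58 s, if anything falls off the work surface, if the arm or the gripper's body presses on something with over 40 N, if the wrist force passes 120 N, or if a joint passes its speed limit or range.

### The arm

A 7-joint arm with a two-finger parallel gripper is mounted at the origin on the work surface. World frame = base frame: x ahead of the robot, y to its left, z up, the work surface at z = 0. Lengths are in m, angles in rad, forces in N, time in s.
With the tool pointing down it reaches from about 0.425 to 0.875 m from the base axis. Payload 4.7 kg.
Tool frame: the origin (TCP) lies at the very end of the fingers, on their centre line; the grasp point (between the pads) lies 19 mm behind it (arm.pinch_z is the x of the grasp point in the tool frame, in m); x points along the fingers, y is the direction in which the jaws open and shut, and the axes are right-handed (so a half turn about x gives the same grasp; the last joint's range is limited). The gripper opens to 85 mm and grips with 20 to 120 N. Pads are 22 mm wide; open, the fingers measure 114 mm over their backs; the gripper's body (76 mm by 85 mm) begins 54 mm behind the grasp point. The pads swing forward as they close: fully open they stand 13 mm farther back than shut.
Start: joints at [1.148, 0.321, -0.07, 1.45, 0.023, 1.371, -0.057], TCP at [0.275, -0.589, 0.231] pointing down, gripper open.
Joint ranges: [-2.86, 2.86], [-0.3, 2.09], [-1.38, 1.24], [0.06, 2.45], [-1.56, 4.7], [0.09, 2.05], [-2.69, 2.69]. Speed limits (rad/s): [2.57, 2.57, 3.14, 3.14, 3.14, 3.14, 3.14].

### API

Orientations are given as [roll, pitch, yaw] about the fixed x, y, z axes, in that order (R = Rz(yaw) Ry(pitch) Rx(roll)).
In Python, from cell import arm gives the robot as it stands.
- The arm moves only by the tool arm_command, never from a script. Its argument "moves" is a list of rows, each an object of numbers: "tx", "ty", "tz": the shift along the tool's x, y, z in cm; "yaw": the turn about the tool's x in rad. In form: [{"tx": .., "ty": .., "tz": .., "yaw": ..}, ...]. A call has 1 to 20 rows; each row shifts and turns the commanded pose from where the row before left it, along the tool's axes as they then stand; what a row does not reach is not made up. A row lasts 1/10 s, in which the tool goes at most 50 mm and 8.59 degrees, less where a joint would pass 70% of its speed; a pose out of reach is approached as far as the arm can. A call with a gripper value outside its range is refused whole. "jaw" is the opening in per cent of the stroke, from 0 (shut) to 100 (fully open), set as the call begins (left out, the last holds). The fingers move at their own pace and stop on an object; "grip_force" is the grip in N (left out, the last holds). Time passes only in rows, so rows that do not move let the fingers close. It gives the time, the measured TCP pose, the force and the opening at its end, in the units of the state.
- arm.sense(): the state, without advancing time (a new reading comes with each control period).
- arm.snapshot(name): name is "scene" or "top" or "wrist"; returns (picture, depth): 420x560x3 uint8, red, green, blue; 420x560 float32, m along the optical axis (not along the pixel's ray), 0 where there is no reading.
- arm.camera_model(name): a dict with "fov_y" (degrees; the focal length in pixels is half the picture's height over the tangent of half this angle, whatever the lens; pixels are square), "cx", "cy" (the principal point, pixels), "position" and "orientation" of the camera in the world. Camera axes: x right, y down, z forward; pixel columns grow to the right and rows downward; lengths in m; the calibration is good to about 2 mm. A picture is of the moment at which its call begins: read the wrist's pose just before it. camera_model takes no time and is no camera call; for the wrist camera it gives the pose at the moment of the call.
- arm.finish_job(): hands the job in, once; it reports no verdict.
The state is a dict: "time_s": time; "joints": joint angles; "qd": joint speeds; "effort": joint torques, N m; "tool_pos": TCP position; "tcp_rot": TCP orientation; "force": force on the tool from outside, world axes, zero at the start; "moment": the same for the moment, N m; "opening": finger opening in m.
Only numpy, scipy, OpenCV 4.12 (cv2) and the standard library are available. Lean on these libraries where they do the work, as an engineer would, in place of code of your own. Each camera call takes 0.05 s, during which the arm holds its last target. There are 200 camera calls.

## Working session

There is one attempt and no reset: what is moved stays moved. The work goes in short steps, Python scripts to look and compute and a tool call to move; the robot and the scene stay as the last step left them, time stands still between calls to the robot, and variables do not carry over. Pictures are saved under pics/ and viewed, about 8 in all and at most 12, crops included, and the job is handed in when it is done.

Besides the shell and the picture viewer there is one more tool, called after "Emit:" as a command line: name --argument value ..., lists and objects as JSON in quotes. arm_command: Moves the arm, as the interface text tells. Its arguments: {"type":"object","properties":{"moves":{"type":"array"},"jaw":{"type":"number"},"grip_force":{"type":"number"}},"required":["moves"]}

```bash
mkdir -p pics; ls; cat > h.py <<'E'
import numpy as np, cv2
from cell import arm
from scipy.spatial.transform import Rotation as R
def cam(n):
    m=arm.camera_model(n); return m
def rot(o):
    o=np.array(o,float)
    if o.shape==(3,3): return o
    return R.from_euler('xyz',o).as_matrix() if o.size==3 else R.from_quat(o).as_matrix()
def f(m): return 210/np.tan(np.radians(m['fov_y'])/2)
def ray(m,u,v):
    return rot(m['orientation'])@np.array([(u-m['cx'])/f(m),(v-m['cy'])/f(m),1.])
def onplane(m,u,v,z):
    d=ray(m,u,v);p=np.array(m['position']); return p+d*(z-p[2])/d[2]
def atdepth(m,u,v,D): return np.array(m['position'])+ray(m,u,v)*D
def proj(m,P):
    c=rot(m['orientation']).T@(np.array(P)-m['position']); return c[0]/c[2]*f(m)+m['cx'],c[1]/c[2]*f(m)+m['cy']
def snap(n):
    m=arm.camera_model(n); im,d=arm.snapshot(n); np.savez(f'pics/{n}.npz',im=im,d=d,m=np.array(m,dtype=object))
    return im,d,m
def load(n):
    z=np.load(f'pics/{n}.npz',allow_pickle=True); return z['im'],z['d'],z['m'].item()
def save(p,im): cv2.imwrite('pics/'+p,np.ascontiguousarray(im[...,::-1]))
E
python3 - <<'E'
from h import *
s=arm.sense();print(s, arm.pinch_z)
a,_,m=snap('scene');b,_,m2=snap('top');print(m,m2)
save('a.png',np.vstack([a]));save('b.png',b)
E
```

```text
pics
{'time_s': 0.0, 'joints': array([ 1.14811629,  0.32184767, -0.07008551,  1.45169505,  0.02260857,
        1.37079613, -0.05691798]), 'qd': array([ 8.56668265e-04, -4.77910268e-04,  6.42529674e-04,  9.11954351e-05,
       -1.03855817e-03, -2.12652167e-03,  4.98078009e-04]), 'effort': array([ 1.38611631e-04, -4.93583179e+01, -3.81883504e-01, -3.14325714e+01,
        1.30017952e-02,  1.15455844e-02, -6.08887916e-06]), 'tool_pos': array([ 0.27468687, -0.58850305,  0.23019743]), 'tcp_rot': array([-1.51598266,  1.56883725,  2.06240551]), 'force': array([ 0.82655462,  0.09741304, -0.72973364]), 'moment': array([-0.00136779, -0.02188477,  0.01111766]), 'opening': 0.08531136084000526} -0.0187
{'fov_y': 47.346734060829306, 'cx': 282.69417444454945, 'cy': 212.777428655562, 'position': array([1.24716661, 0.49020395, 0.7740165 ]), 'orientation': array([-2.24818235,  0.01422921,  2.0429307 ])} {'fov_y': 55.595625824652, 'cx': 281.5589982066555, 'cy': 208.97732373548973, 'position': array([0.4771293 , 0.12162258, 1.18166898]), 'orientation': array([-3.07184865, -0.02279211, -1.57745988])}
```

View pics/a.png

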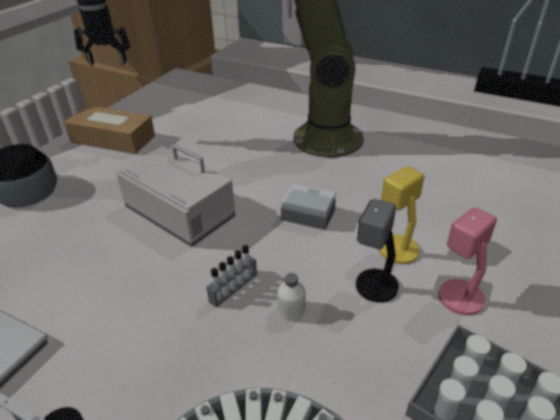

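View pics/b.png

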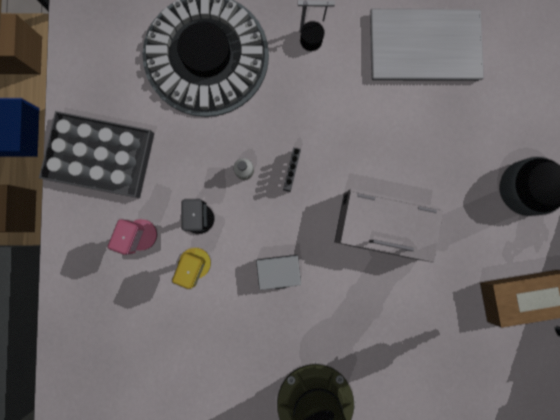

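The scene view shows the shut bay at about (178,195) with its handle at (188,158). Three scanners are visible: grey/black at (378,225), yellow (403,190) and pink (472,232). In the top view the bay is at (390,218), with its handle at (392,245) and the hinge side toward (395,195). The grey scanner there is at (195,217). The grey scanner is the one meant; pink and yellow are look-alikes.

```bash
python3 - <<'E'
from h import *
im,d,m=load('top')
v,u=np.mgrid[:420,:560]
Rm=rot(m['orientation']);F=f(m)
P=np.stack([(u-m['cx'])/F,(v-m['cy'])/F,np.ones_like(u)],-1)*d[...,None]@Rm.T+m['position']
np.save('pics/P.npy',P)
for p in [(300,200),(100,300),(330,100),(480,250),(250,330)]: print('deck',p,P[p[1],p[0]].round(4))
def reg(n,u0,u1,v0,v1,z0,z1):
    k=(u>=u0)&(u<u1)&(v>=v0)&(v<v1)&(P[...,2]>z0)&(P[...,2]<z1)&(d>0)
    q=P[k]
    if len(q)<5: print(n,len(q));return
    r=cv2.minAreaRect((q[:,:2]*1000).astype(np.float32))
    print(n,len(q),'mean',q.mean(0).round(4),'rect',np.round(r[0],1),np.round(r[1],1),round(r[2],2),np.round(cv2.boxPoints(r)).tolist())
reg('flap',330,450,165,270,.10,.122)
reg('baytop',330,450,165,270,.095,.125)
reg('handle',330,450,165,270,.14,.18)
reg('head',170,220,190,240,.185,.22)
reg('foot',170,225,190,245,.004,.03)
reg('yel',165,220,240,300,.185,.22)
reg('tip',245,310,245,300,.04,.08)
reg('rack',275,310,140,200,.03,.12)
reg('bottle',225,265,150,185,.05,.12)
reg('mid',170,225,190,245,.1,.19)
for y in range(185,250,4): print([int(round(1000*P[y,x,2])) for x in range(165,225,4)])
E
```

```text
deck (300, 200) [ 0.5864  0.0387 -0.0031]
deck (100, 300) [0.2983 0.6207 0.0036]
deck (330, 100) [ 0.8892 -0.0547  0.005 ]
deck (480, 250) [ 0.4336 -0.4984 -0.001 ]
deck (250, 330) [ 0.2068  0.1884 -0.0022]
flap 5113 mean [ 0.5096 -0.2001  0.1122] rect [ 508.8 -201.5] [258.9 151.4] 77.93 [[408.0, -312.0], [556.0, -344.0], [610.0, -91.0], [462.0, -59.0]]
baytop 5131 mean [ 0.5096 -0.1998  0.1122] rect [ 508.8 -201.5] [258.9 151.4] 77.93 [[408.0, -312.0], [556.0, -344.0], [610.0, -91.0], [462.0, -59.0]]
handle 164 mean [ 0.4556 -0.1881  0.1542] rect [ 455.5 -189.3] [107.6  10. ] 77.71 [[439.0, -241.0], [449.0, -243.0], [472.0, -138.0], [462.0, -136.0]]
head 726 mean [0.534  0.319  0.1997] rect [534.9 320.2] [79.7 54.7] 0.04 [[495.0, 348.0], [495.0, 293.0], [575.0, 293.0], [575.0, 348.0]]
foot 224 mean [0.5227 0.3189 0.0094] rect [533.8 338.3] [152.1 145.7] 86.51 [[456.0, 267.0], [602.0, 258.0], [611.0, 410.0], [466.0, 419.0]]
yel 741 mean [0.3971 0.3299 0.1998] rect [396.5 331.5] [55.1 80.6] 67.65 [[349.0, 321.0], [423.0, 291.0], [444.0, 342.0], [370.0, 372.0]]
tip 1262 mean [0.3795 0.
[... 829 characters left out ...]
02, 203, 204, 204, 195, 163, 0, 1, -2, -1]
[-5, -1, 1, -1, 193, 203, 204, 200, 201, 192, 166, 12, 2, -2, -6]
[-2, -1, 0, -2, 192, 201, 203, 205, 201, 198, 170, 9, 7, -2, 2]
[-2, 3, 1, -1, 194, 202, 200, 204, 199, 197, 164, 15, 10, 2, -2]
[0, -1, 1, 2, 197, 203, 201, 201, 198, 199, 165, 15, 9, 2, -1]
[0, 1, 0, -1, 193, 204, 201, 202, 200, 197, 167, 12, -1, 1, -2]
[-4, -1, -3, 0, 2, 200, 199, 200, 204, 191, 15, 2, 1, -2, 1]
[-5, 2, -4, -3, -2, 1, -1, -1, 12, 9, -2, 0, 1, 0, -2]
[-1, 3, -1, 2, -5, 0, 0, 1, 0, -1, -2, -3, 0, 1, -1]
[0, -2, -1, 1, -1, 2, -5, -3, -1, -2, -2, -2, 1, 1, 0]
[-3, -2, -2, 0, -2, 1, -2, -1, -6, -3, 4, 4, -1, -2, 1]
[-3, 0, -5, 0, -1, -1, 10, 12, 8, 10, -3, 0, 0, -3, -2]
```

```bash
cat >> h.py <<'E'
YB=-0.212
bx=np.array([np.cos(YB),np.sin(YB),0]);by=np.array([-np.sin(YB),np.cos(YB),0]);bo=np.array([.4897,-.197,0])
def bay(x,y,z): return bo+bx*x/1e3+by*y/1e3+np.array([0,0,z/1e3])
def togo(P,ydir=None):
    s=arm.sense();T=rot(s['tcp_rot']);p=np.array(s['tool_pos'])
    print('t',round(s['time_s'],2),'tcp',p.round(4),'toolx',T[:,0].round(3),'tooly',T[:,1].round(3),'F',np.round(s['force'],1),'open',round(s['opening'],4),'q',np.round(s['joints'],2))
    if ydir is not None:
        a=T.T@np.asarray(ydir); yaw=np.arctan2(a[2],a[1]); 
        alt=yaw-np.pi*np.sign(yaw); print('yaw',yaw.round(3),'or',alt.round(3))
    print('shift tool cm (present axes)',(100*T.T@(np.array(P)-p)).round(2),' world cm',(100*(np.array(P)-p)).round(2))
E
python3 - <<'E'
from h import *
print(bay(-35,0,152), bay(80,0,106))
togo(bay(-35,0,152+100-19),bx)
E
```

```text
[ 0.45548358 -0.18963546  0.152     ] [ 0.56790896 -0.21383324  0.106     ]
t 0.1 tcp [ 0.2747 -0.5886  0.2304] toolx [-0.001  0.001 -1.   ] tooly [ 0.423 -0.906 -0.002] F [ 0.5  0.6 -0.4] open 0.0855 q [ 1.15  0.32 -0.07  1.45  0.02  1.37 -0.06]
yaw -0.922 or 2.22
shift tool cm (present axes) [ -0.22 -28.5  -33.26]  world cm [18.07 39.89  0.26]
```

Emit:
arm_command --moves '[{"ty": -2.19, "tz": -2.56}, {"ty": -2.19, "tz": -2.56}, {"ty": -2.19, "tz": -2.56}, {"ty": -2.19, "tz": -2.56}, {"ty": -2.19, "tz": -2.56}, {"ty": -2.19, "tz": -2.56}, {"ty": -2.19, "tz": -2.56}, {"ty": -2.19, "tz": -2.56}, {"ty": -2.19, "tz": -2.56}, {"ty": -2.19, "tz": -2.56}, {"ty": -2.19, "tz": -2.56}, {"ty": -2.19, "tz": -2.56}, {"ty": -2.19, "tz": -2.56}, {"yaw": -0.132}, {"yaw": -0.132}, {"yaw": -0.132}, {"yaw": -0.132}, {"yaw": -0.132}, {"yaw": -0.132}, {"yaw": -0.132}]' --jaw 50

```text
invalid input at $.moves[0]: expected keys tx, ty, tz, yaw
```

```bash
python3 - <<'E'
from h import *
togo(bay(-35,0,152-17),bx)
im,d,m=snap('wrist')
for P in [bay(-35,0,157),bay(-35,45,157),bay(-35,-45,157)]: 
    u,v=proj(m,P);print(u,v); 
    if 0<=u<560 and 0<=v<420: cv2.circle(im,(int(u),int(v)),3,(255,0,0),1)
save('c.png',im)
E
```

```text
t 0.1 tcp [ 0.2747 -0.5886  0.2304] toolx [-0.001  0.001 -1.   ] tooly [ 0.423 -0.906 -0.002] F [ 0.5  0.6 -0.4] open 0.0855 q [ 1.15  0.32 -0.07  1.45  0.02  1.37 -0.06]
yaw -0.922 or 2.22
shift tool cm (present axes) [  9.58 -28.48 -33.26]  world cm [18.07 39.89 -9.54]
-440.05724112747964 -572.4241968479112
-583.8710782837228 -693.687619290868
-312.7516716268499 -465.0804991971459
```

View pics/c.png

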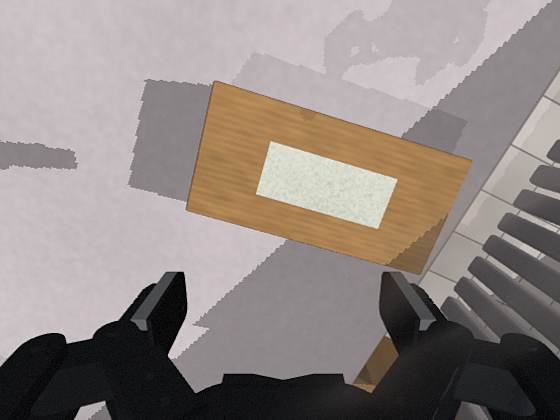

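The move call was refused because every key must be given in every row, so the arm has not moved. This picture only shows the parcel under the start pose. I'll resend with all keys.

Emit:
arm_command --moves '[{"tx": 0, "ty": -2.19, "tz": -2.56, "yaw": 0}, {"tx": 0, "ty": -2.19, "tz": -2.56, "yaw": 0}, {"tx": 0, "ty": -2.19, "tz": -2.56, "yaw": 0}, {"tx": 0, "ty": -2.19, "tz": -2.56, "yaw": 0}, {"tx": 0, "ty": -2.19, "tz": -2.56, "yaw": 0}, {"tx": 0, "ty": -2.19, "tz": -2.56, "yaw": 0}, {"tx": 0, "ty": -2.19, "tz": -2.56, "yaw": 0}, {"tx": 0, "ty": -2.19, "tz": -2.56, "yaw": 0}, {"tx": 0, "ty": -2.19, "tz": -2.56, "yaw": 0}, {"tx": 0, "ty": -2.19, "tz": -2.56, "yaw": 0}, {"tx": 0, "ty": -2.19, "tz": -2.56, "yaw": 0}, {"tx": 0, "ty": -2.19, "tz": -2.56, "yaw": 0}, {"tx": 0, "ty": -2.19, "tz": -2.56, "yaw": 0}, {"tx": 0, "ty": 0, "tz": 0, "yaw": -0.132}, {"tx": 0, "ty": 0, "tz": 0, "yaw": -0.132}, {"tx": 0, "ty": 0, "tz": 0, "yaw": -0.132}, {"tx": 0, "ty": 0, "tz": 0, "yaw": -0.132}, {"tx": 0, "ty": 0, "tz": 0, "yaw": -0.132}, {"tx": 0, "ty": 0, "tz": 0, "yaw": -0.132}, {"tx": 0, "ty": 0, "tz": 0, "yaw": -0.132}]' --jaw 50

```text
time_s: 2.15
tool_pos: [0.4558, -0.1901, 0.2311]
tcp_rot: [-1.579, 1.57, 2.929]
force: [-0.3, 0.2, -0.4]
opening: 0.0428
```

```bash
python3 - <<'E'
from h import *
togo(bay(-35,0,152-17),bx)
im,d,m=snap('wrist')
for P in [bay(-35,0,157),bay(-35,45,157),bay(-35,-45,157)]: 
    u,v=proj(m,P);print(u,v); 
    if 0<=u<560 and 0<=v<420: cv2.circle(im,(int(u),int(v)),3,(255,0,0),1)
save('d.png',im)
E
```

```text
t 2.15 tcp [ 0.4558 -0.1901  0.2311] toolx [-0.001  0.    -1.   ] tooly [ 0.979 -0.203 -0.001] F [-0.3  0.2 -0.4] open 0.0428 q [ 0.75  0.01 -0.41  1.81  0.    1.32  0.14]
yaw 0.007 or -3.134
shift tool cm (present axes) [ 9.61 -0.04 -0.04]  world cm [-0.04  0.05 -9.61]
282.2446343198543 224.9515896820548
282.7287351107625 159.46799069316225
281.8135594964578 283.2624443628389
```

View pics/d.png

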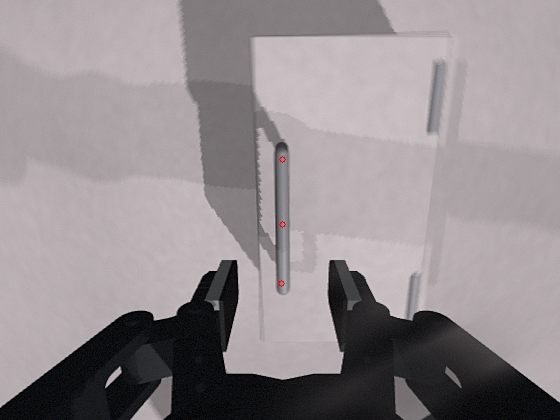

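The handle bar runs from (282,145) to (283,292), and my computed marks lie on it. The fingers straddle it at u≈283, so I can go straight down.

Emit:
arm_command --moves '[{"tx": 2.5, "ty": 0, "tz": 0, "yaw": 0}, {"tx": 2.5, "ty": 0, "tz": 0, "yaw": 0}, {"tx": 2.3, "ty": 0, "tz": 0, "yaw": 0}, {"tx": 1.6, "ty": 0, "tz": 0, "yaw": 0}, {"tx": 0.7, "ty": 0, "tz": 0, "yaw": 0}, {"tx": 0, "ty": 0, "tz": 0, "yaw": 0}]' --jaw 50

```text
time_s: 2.8
tool_pos: [0.4554, -0.19, 0.1344]
tcp_rot: [-1.837, 1.569, 2.664]
force: [0.3, -0.9, -0.3]
opening: 0.0427
```

Emit:
arm_command --moves '[{"tx": 0, "ty": 0, "tz": 0, "yaw": 0}, {"tx": 0, "ty": 0, "tz": 0, "yaw": 0}, {"tx": 0, "ty": 0, "tz": 0, "yaw": 0}, {"tx": 0, "ty": 0, "tz": 0, "yaw": 0}, {"tx": 0, "ty": 0, "tz": 0, "yaw": 0}, {"tx": 0, "ty": 0, "tz": 0, "yaw": 0}, {"tx": 0, "ty": 0, "tz": 0, "yaw": 0}]' --jaw 0 --grip_force 50

```text
time_s: 3.5
tool_pos: [0.4552, -0.1902, 0.1364]
tcp_rot: [-1.216, 1.569, -2.997]
force: [-4.2, 0.6, 5.3]
opening: 0.0082
```

```bash
python3 - <<'E'
from h import *
togo(bay(-35,0,152-17),bx)
n=25;th=np.linspace(0,1.62,n+1)
x=-115*np.cos(th)+46*np.sin(th);z=115*np.sin(th)+46*np.cos(th)
print(np.c_[-np.diff(z),np.diff(x)].round(0).tolist(), x[-1]-x[0],z[-1]-z[0])
E
```

```text
t 3.5 tcp [ 0.4552 -0.1902  0.1364] toolx [-0.002 -0.    -1.   ] tooly [ 0.978 -0.209 -0.002] F [-4.2  0.6  5.3] open 0.0082 q [ 0.74  0.08 -0.41  1.94  0.04  1.13  0.1 ]
yaw 0.001 or -3.14
shift tool cm (present axes) [ 0.14  0.02 -0.06]  world cm [ 0.03  0.06 -0.14]
[[-7.0, 3.0], [-7.0, 4.0], [-7.0, 4.0], [-7.0, 5.0], [-6.0, 5.0], [-6.0, 5.0], [-6.0, 6.0], [-5.0, 6.0], [-5.0, 6.0], [-4.0, 7.0], [-4.0, 7.0], [-3.0, 7.0], [-3.0, 7.0], [-2.0, 8.0], [-2.0, 8.0], [-1.0, 8.0], [-1.0, 8.0], [-0.0, 8.0], [0.0, 8.0], [1.0, 8.0], [1.0, 8.0], [2.0, 8.0], [2.0, 8.0], [3.0, 8.0], [3.0, 7.0]] 166.60046771977372 66.59836469105842
```

Emit:
arm_command --moves '[{"tx": -0.7, "ty": 0.3, "tz": 0, "yaw": 0}, {"tx": -0.7, "ty": 0.4, "tz": 0, "yaw": 0}, {"tx": -0.7, "ty": 0.4, "tz": 0, "yaw": 0}, {"tx": -0.7, "ty": 0.5, "tz": 0, "yaw": 0}, {"tx": -0.6, "ty": 0.5, "tz": 0, "yaw": 0}, {"tx": -0.6, "ty": 0.5, "tz": 0, "yaw": 0}, {"tx": -0.6, "ty": 0.6, "tz": 0, "yaw": 0}, {"tx": -0.6, "ty": 0.6, "tz": 0, "yaw": 0}, {"tx": -0.5, "ty": 0.6, "tz": 0, "yaw": 0}, {"tx": -0.4, "ty": 0.7, "tz": 0, "yaw": 0}, {"tx": -0.4, "ty": 0.7, "tz": 0, "yaw": 0}, {"tx": -0.3, "ty": 0.7, "tz": 0, "yaw": 0}, {"tx": -0.3, "ty": 0.7, "tz": 0, "yaw": 0}, {"tx": -0.2, "ty": 0.8, "tz": 0, "yaw": 0}]'

```text
time_s: 4.9
tool_pos: [0.5337, -0.207, 0.2123]
tcp_rot: [-0.683, 1.569, -2.464]
force: [-10.3, 2.9, 18.1]
opening: 0.008
```

```bash
python3 - <<'E'
from h import *
th=.907
togo(bay(80-115*np.cos(th)+46*np.sin(th),0,106+115*np.sin(th)+46*np.cos(th)-17),bx)
E
```

```text
t 4.9 tcp [ 0.5337 -0.207   0.2123] toolx [-0.001 -0.001 -1.   ] tooly [ 0.978 -0.209 -0.001] F [-10.3   2.9  18.1] open 0.008 q [ 0.69  0.19 -0.42  1.66  0.08  1.3   0.05]
yaw 0.001 or -3.14
shift tool cm (present axes) [ 0.44  0.03 -0.05]  world cm [ 0.04  0.04 -0.44]
```

Emit:
arm_command --moves '[{"tx": -0.4, "ty": 0.8, "tz": 0, "yaw": 0}, {"tx": -0.3, "ty": 0.8, "tz": 0, "yaw": 0}, {"tx": -0.2, "ty": 0.8, "tz": 0, "yaw": 0}, {"tx": 0, "ty": 0.8, "tz": 0, "yaw": 0}, {"tx": 0, "ty": 0.8, "tz": 0, "yaw": 0}, {"tx": 0.1, "ty": 0.8, "tz": 0, "yaw": 0}]'

```text
time_s: 5.5
tool_pos: [0.5812, -0.2171, 0.2183]
tcp_rot: [-0.878, 1.57, -2.66]
force: [-3.8, 0.3, 8.6]
opening: 0.0077
```

```bash
python3 - <<'E'
from h import *
th=1.62*20/25
togo(bay(80-115*np.cos(th)+46*np.sin(th),0,106+115*np.sin(th)+46*np.cos(th)-17),bx)
E
```

```text
t 5.5 tcp [ 0.5812 -0.2171  0.2183] toolx [-0.001 -0.    -1.   ] tooly [ 0.978 -0.209 -0.001] F [-3.8  0.3  8.6] open 0.0077 q [ 0.66  0.29 -0.42  1.54  0.12  1.34  0.01]
yaw 0.001 or -3.14
shift tool cm (present axes) [ 0.61 -0.06 -0.04]  world cm [-0.05  0.05 -0.61]
```

Emit:
arm_command --moves '[{"tx": 0.1, "ty": 0.8, "tz": 0, "yaw": 0}, {"tx": 0.2, "ty": 0.8, "tz": 0, "yaw": 0}, {"tx": 0.2, "ty": 0.8, "tz": 0, "yaw": 0}, {"tx": 0.3, "ty": 0.8, "tz": 0, "yaw": 0}, {"tx": 0.3, "ty": 0.8, "tz": 0, "yaw": 0}, {"tx": 0.2, "ty": 0.4, "tz": 0, "yaw": 0}, {"tx": 0, "ty": 0, "tz": 0, "yaw": 0}]'

```text
time_s: 6.2
tool_pos: [0.6264, -0.2267, 0.2044]
tcp_rot: [1.505, 1.567, -0.276]
force: [0.2, -0.2, 3.2]
opening: 0.0081
```

```bash
python3 - <<'E'
from h import *
th=1.62
togo(bay(80-115*np.cos(th)+46*np.sin(th),0,106+115*np.sin(th)+46*np.cos(th)-17),bx)
im,d,m=snap('scene'); save('e.png',cv2.resize(im[60:300,60:380],None,fx=2,fy=2))
E
```

```text
t 6.2 tcp [ 0.6264 -0.2267  0.2044] toolx [ 0.004 -0.001 -1.   ] tooly [ 0.978 -0.209  0.004] F [ 0.2 -0.2  3.2] open 0.0081 q [ 0.62  0.39 -0.41  1.44  0.16  1.34 -0.01]
yaw 0.002 or -3.14
shift tool cm (present axes) [ 0.28 -0.83 -0.03]  world cm [-0.8   0.2  -0.28]
```

View pics/e.png

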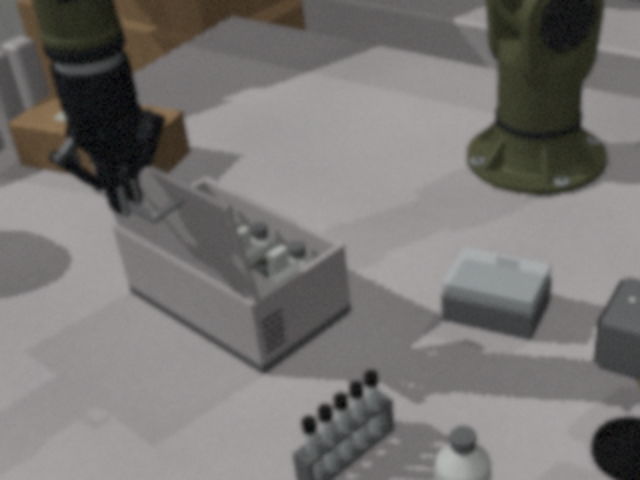

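The flap stands upright with its handle still in the fingers. The packs' caps show in the opening near (270,255) of this crop. I'll open the jaw a little and withdraw upward.

Emit:
arm_command --moves '[{"tx": 0, "ty": 0, "tz": 0, "yaw": 0}, {"tx": 0, "ty": 0, "tz": 0, "yaw": 0}, {"tx": 0, "ty": 0, "tz": 0, "yaw": 0}, {"tx": 0, "ty": 0, "tz": 0, "yaw": 0}, {"tx": -1, "ty": 0, "tz": 0, "yaw": 0}, {"tx": -2, "ty": 0, "tz": 0, "yaw": 0}, {"tx": -3, "ty": 0, "tz": 0, "yaw": 0}, {"tx": -3, "ty": 0, "tz": 0, "yaw": 0}, {"tx": -3, "ty": 0, "tz": 0, "yaw": 0}]' --jaw 28

```text
time_s: 7.15
tool_pos: [0.6242, -0.226, 0.3254]
tcp_rot: [1.383, 1.57, -0.398]
force: [1.0, 0.4, 0.1]
opening: 0.0239
```

```bash
python3 - <<'E'
from h import *
togo(bay(-20,0,300),by)
im,d,m=snap('top')
v,u=np.mgrid[:420,:560]
P=np.stack([(u-m['cx'])/f(m),(v-m['cy'])/f(m),np.ones_like(u)],-1)*d[...,None]@rot(m['orientation']).T+m['position']
B=(P-bo);X=B@bx*1e3;Y=B@by*1e3
k=(abs(Y)<125)&(X>55)&(P[...,2]>.12)&(P[...,2]<.25)
print(k.sum()); 
for z in range(120,250,10):
    q=k&(P[...,2]*1e3>z)&(P[...,2]*1e3<z+10)&(abs(Y)>60)
    if q.sum(): print(z,q.sum(),X[q].mean().round(1),X[q].min().round(),X[q].max().round())
save('f0.png',im)
E
```

```text
t 7.15 tcp [ 0.6242 -0.226   0.3254] toolx [ 0.001 -0.    -1.   ] tooly [ 0.978 -0.208  0.001] F [1.  0.4 0.1] open 0.0239 q [ 0.61  0.36 -0.42  1.25  0.14  1.57  0.  ]
yaw -1.569 or 1.573
shift tool cm (present axes) [  2.53 -15.76  -0.04]  world cm [-15.41   3.32  -2.54]
1868
120 45 82.3 81.0 84.0
130 17 83.1 82.0 85.0
140 50 82.7 81.0 85.0
150 50 84.0 82.0 87.0
160 51 85.3 84.0 89.0
170 60 86.4 85.0 90.0
180 54 87.7 86.0 92.0
190 60 88.9 87.0 92.0
200 65 90.2 88.0 94.0
210 61 91.5 90.0 95.0
220 93 93.4 91.0 96.0
230 208 98.6 92.0 105.0
240 38 99.9 96.0 104.0
```

The flap leans about 0.12 rad past upright (≈1.69) and holds after release. Next I go over the open bay and turn the hand.

Emit:
arm_command --moves '[{"tx": 0, "ty": -2.6, "tz": 0, "yaw": 0}, {"tx": 0, "ty": -2.6, "tz": 0, "yaw": 0}, {"tx": 0, "ty": -2.6, "tz": 0, "yaw": 0}, {"tx": 0, "ty": -2.6, "tz": 0, "yaw": 0}, {"tx": 0, "ty": -2.6, "tz": 0, "yaw": 0}, {"tx": 0, "ty": -2.7, "tz": 0, "yaw": 0}, {"tx": 0, "ty": 0, "tz": 0, "yaw": -0.131}, {"tx": 0, "ty": 0, "tz": 0, "yaw": -0.131}, {"tx": 0, "ty": 0, "tz": 0, "yaw": -0.131}, {"tx": 0, "ty": 0, "tz": 0, "yaw": -0.131}, {"tx": 0, "ty": 0, "tz": 0, "yaw": -0.131}, {"tx": 0, "ty": 0, "tz": 0, "yaw": -0.131}, {"tx": 0, "ty": 0, "tz": 0, "yaw": -0.131}, {"tx": 0, "ty": 0, "tz": 0, "yaw": -0.131}, {"tx": 0, "ty": 0, "tz": 0, "yaw": -0.131}, {"tx": 0, "ty": 0, "tz": 0, "yaw": -0.131}, {"tx": 0, "ty": 0, "tz": 0, "yaw": -0.131}, {"tx": 0, "ty": 0, "tz": 0, "yaw": -0.131}, {"tx": 0, "ty": 0, "tz": 0, "yaw": 0}]' --jaw 45

```text
time_s: 9.1
tool_pos: [0.4708, -0.1932, 0.3239]
tcp_rot: [-0.446, 1.57, -0.654]
force: [0.1, 0.5, -0.7]
opening: 0.0383
```

```bash
python3 - <<'E'
from h import *
togo(bay(0,0,300),by)
im,d,m=snap('wrist')
for y in (68,0,-68):
  for x in (31,0,-31):
    u,v=proj(m,bay(x,y,93 if x else 102));print(y,x,round(u),round(v)); cv2.circle(im,(int(u),int(v)),2,(255,0,0),-1)
save('f.png',im)
E
```

```text
t 9.1 tcp [ 0.4708 -0.1932  0.3239] toolx [ 0.001 -0.001 -1.   ] tooly [ 0.207  0.978 -0.   ] F [ 0.1  0.5 -0.7] open 0.0383 q [ 0.75  0.01 -0.41  1.63  0.    1.5   1.7 ]
yaw 0.004 or -3.138
shift tool cm (present axes) [2.4  0.02 1.92]  world cm [ 1.89 -0.38 -2.39]
68 31 340 222
68 0 343 199
68 -31 343 170
0 31 283 222
0 0 283 198
0 -31 283 170
-68 31 226 222
-68 0 223 198
-68 -31 223 170
```

View pics/f.png

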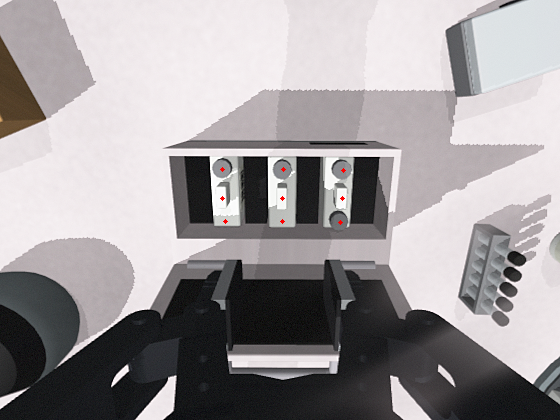

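Three packs are visible: at (223,195) with a cap at v≈168 only, at (283,195) with a cap at v≈168 only, and at (340,195) with caps at (342,169) and (339,220). Only the right-hand one, in the y +68 slot, has two caps, so it is the pack to fetch. I'll confirm it enlarged and measure it.

```bash
python3 - <<'E'
from h import *
im,d,m=load('wrist')
g=cv2.cvtColor(im,cv2.COLOR_RGB2GRAY)
sub=cv2.resize(im[140:245,160:400],None,fx=3.2,fy=3.2,interpolation=cv2.INTER_CUBIC);save('g.png',sub)
v,u=np.mgrid[:420,:560]
P=np.stack([(u-m['cx'])/f(m),(v-m['cy'])/f(m),np.ones_like(u)],-1)*d[...,None]@rot(m['orientation']).T+m['position']
B=P-bo;X=B@bx*1e3;Y=B@by*1e3;Z=P[...,2]*1e3
for yc in (68,0,-68):
  for n,x0,x1,z0,z1 in (('cap+',16,48,87,99),('fin',-17,17,97,107),('cap-',-48,-16,87,99),('box',-50,50,70,80)):
    k=(abs(Y-yc)<25)&(X>x0)&(X<x1)&(Z>z0)&(Z<z1)
    if k.sum()>4: 
      r=cv2.minAreaRect(np.c_[X[k],Y[k]].astype(np.float32)); print(yc,n,k.sum(),'z',np.median(Z[k]).round(1),np.round(r[0],1),np.round(r[1],1),round(r[2],1))
E
```

```text
68 cap+ 370 z 92.2 [33.9 68.1] [49.6 28.2] 90.0
68 fin 233 z 100.8 [-0.6 66.4] [24.7 12.1] 2.6
68 cap- 291 z 92.1 [-31.1  66.5] [20.7 20.9] 36.6
68 box 1177 z 74.0 [ 2.5 67.7] [91.9 49.5] 0.2
0 cap+ 77 z 92.9 [47.6  0.3] [ 0.9 47.7] 0.0
0 fin 226 z 101.0 [ 0.3 -1.6] [26.4 10.4] 0.4
0 cap- 289 z 92.1 [-30.9  -1.7] [21.  20.7] 46.0
0 box 1519 z 74.0 [2.7 0. ] [49.3 91.7] 89.5
-68 cap+ 62 z 93.7 [ 47.6 -68.4] [ 0.8 49.1] 0.0
-68 fin 235 z 100.9 [ -1.4 -70.7] [11.8 24.9] 88.0
-68 cap- 291 z 92.1 [-32.2 -70.9] [20.5 20.7] 43.4
-68 box 1460 z 74.0 [  2.3 -67.9] [92.7 49.1] 0.1
```

View pics/g.png

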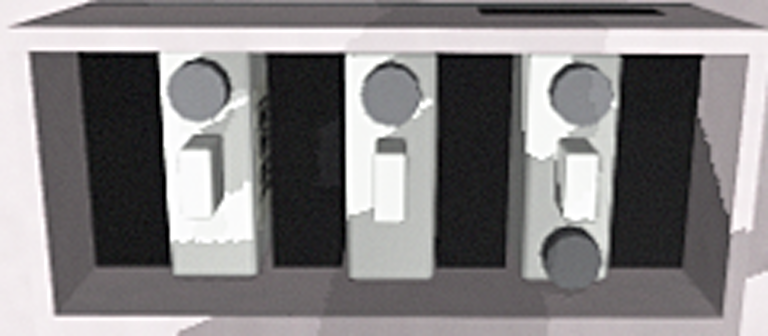

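The enlarged crop confirms it: two caps, at crop (580,95) and (571,258), with the fin at (578,185). Only this pack has a second cap.

```bash
python3 - <<'E'
from h import *
togo(bay(-0.6,66.4,79),by)
E
```

```text
t 9.15 tcp [ 0.4708 -0.1932  0.3239] toolx [ 0.001 -0.001 -1.   ] tooly [ 0.21   0.978 -0.   ] F [1.  0.6 1. ] open 0.0385 q [ 0.75  0.01 -0.41  1.63  0.    1.5   1.7 ]
yaw 0.001 or -3.141
shift tool cm (present axes) [24.49  6.68  1.85]  world cm [  3.23   6.13 -24.49]
```

Emit:
arm_command --moves '[{"tx": 0, "ty": 2.2, "tz": 0.6, "yaw": 0}, {"tx": 0, "ty": 2.2, "tz": 0.6, "yaw": 0}, {"tx": 0, "ty": 2.28, "tz": 0.65, "yaw": 0}, {"tx": 4, "ty": 0, "tz": 0, "yaw": 0}, {"tx": 4, "ty": 0, "tz": 0, "yaw": 0}, {"tx": 4, "ty": 0, "tz": 0, "yaw": 0}, {"tx": 3, "ty": 0, "tz": 0, "yaw": 0}, {"tx": 2, "ty": 0, "tz": 0, "yaw": 0}, {"tx": 0, "ty": 0, "tz": 0, "yaw": 0}]' --jaw 45

```text
time_s: 10.05
tool_pos: [0.5005, -0.1313, 0.1505]
tcp_rot: [3.027, 1.565, 2.815]
force: [0.6, 1.0, -0.4]
opening: 0.0384
```

```bash
python3 - <<'E'
from h import *
togo(bay(-0.6,66.4,79),by)
im,d,m=snap('wrist')
for x,z in ((31,93),(0,102),(-31,93)):
    u,v=proj(m,bay(x,66.4,z)); print(u,v)
    cv2.circle(im,(int(u),int(v)),3,(255,0,0),-1)
save('i.png',im)
v,u=np.mgrid[:420,:560]
P=np.stack([(u-m['cx'])/f(m),(v-m['cy'])/f(m),np.ones_like(u)],-1)*d[...,None]@rot(m['orientation']).T+m['position']
B=P-bo;X=B@bx*1e3;Y=B@by*1e3;Z=P[...,2]*1e3
for n,x0,x1,z0,z1 in (('cap+',16,44,87,99),('fin',-17,17,97,107),('cap-',-48,-16,87,99)):
    k=(abs(Y-68)<14)&(X>x0)&(X<x1)&(Z>z0)&(Z<z1)
    if k.sum()>4: 
      r=cv2.minAreaRect(np.c_[X[k],Y[k]].astype(np.float32)); print(n,k.sum(),'z',np.median(Z[k]).round(1),np.round(r[0],1),np.round(r[1],1),round(r[2],1))
E
```

```text
t 10.05 tcp [ 0.5005 -0.1313  0.1505] toolx [-0.006  0.002 -1.   ] tooly [0.21  0.978 0.001] F [ 0.6  1.  -0.4] open 0.0384 q [ 0.66  0.13 -0.49  1.86  0.06  1.17  1.51]
yaw 0.001 or -3.141
shift tool cm (present axes) [ 7.15 -0.01  0.31]  world cm [ 0.26 -0.06 -7.15]
282.28780825121515 282.1303678279179
282.29045484712384 244.25284947175675
282.3192606151602 192.08536009688464
cap+ 801 z 92.0 [30.8 66.8] [21.5 21.1] 17.0
fin 742 z 100.9 [-0.7 66.9] [11.4 25.7] 89.8
cap- 939 z 92.1 [-31.2  66.5] [21.  20.9] 44.0
```

Depth measurements put the fin at bay (−0.7, 66.9), aligned with the caps at ±31 mm and centred between the fingers. I'll descend and close.

Emit:
arm_command --moves '[{"tx": 1.5, "ty": 0.03, "tz": 0.3, "yaw": 0}, {"tx": 2, "ty": 0, "tz": 0, "yaw": 0}, {"tx": 2, "ty": 0, "tz": 0, "yaw": 0}, {"tx": 1.1, "ty": 0, "tz": 0, "yaw": 0}, {"tx": 0.5, "ty": 0, "tz": 0, "yaw": 0}, {"tx": 0, "ty": 0, "tz": 0, "yaw": 0}, {"tx": 0, "ty": 0, "tz": 0, "yaw": 0}]'

```text
time_s: 10.8
tool_pos: [0.5065, -0.1324, 0.0832]
tcp_rot: [-0.145, 1.569, -0.354]
force: [0.6, 0.3, -0.1]
opening: 0.0388
```

Emit:
arm_command --moves '[{"tx": 0, "ty": 0, "tz": 0, "yaw": 0}, {"tx": 0, "ty": 0, "tz": 0, "yaw": 0}, {"tx": 0, "ty": 0, "tz": 0, "yaw": 0}, {"tx": 0, "ty": 0, "tz": 0, "yaw": 0}, {"tx": 0, "ty": 0, "tz": 0, "yaw": 0}, {"tx": 0, "ty": 0, "tz": 0, "yaw": 0}]' --jaw 0 --grip_force 60

```text
time_s: 11.4
tool_pos: [0.5065, -0.1324, 0.0833]
tcp_rot: [-0.217, 1.569, -0.425]
force: [-1.0, -0.3, 6.4]
opening: 0.0105
```

```bash
python3 - <<'E'
from h import *
togo(bay(-0.6,66.4,79),by)
print(arm.sense()['moment'])
E
```

```text
t 11.4 tcp [ 0.5065 -0.1324  0.0833] toolx [ 0.002 -0.001 -1.   ] tooly [ 0.207  0.978 -0.   ] F [-1.  -0.3  6.4] open 0.0105 q [ 0.64  0.21 -0.48  1.92  0.11  1.03  1.47]
yaw 0.003 or -3.138
shift tool cm (present axes) [ 0.43 -0.03 -0.34]  world cm [-0.34  0.04 -0.43]
[0.03546008 0.0768926  0.00779013]
```

Only about 19 mm of the fin is between the fingers, and I am 3 mm off centre in x. I'll regrip a little deeper and centred.

Emit:
arm_command --moves '[{"tx": 0, "ty": 0, "tz": 0, "yaw": 0}, {"tx": 0, "ty": 0, "tz": 0, "yaw": 0}, {"tx": 0, "ty": 0, "tz": 0, "yaw": 0}, {"tx": 0.2, "ty": 0, "tz": -0.2, "yaw": 0}, {"tx": 0.3, "ty": 0, "tz": -0.1, "yaw": 0}, {"tx": 0, "ty": 0, "tz": 0, "yaw": 0}, {"tx": 0, "ty": 0, "tz": 0, "yaw": 0}]' --jaw 35

```text
time_s: 12.1
tool_pos: [0.5025, -0.1315, 0.0771]
tcp_rot: [-3.12, 1.57, 2.955]
force: [0.3, -0.5, -0.4]
opening: 0.0298
```

Emit:
arm_command --moves '[{"tx": 0, "ty": 0, "tz": 0, "yaw": 0}, {"tx": 0, "ty": 0, "tz": 0, "yaw": 0}, {"tx": 0, "ty": 0, "tz": 0, "yaw": 0}, {"tx": 0, "ty": 0, "tz": 0, "yaw": 0}, {"tx": 0, "ty": 0, "tz": 0, "yaw": 0}, {"tx": 0, "ty": 0, "tz": 0, "yaw": 0}]' --jaw 0 --grip_force 70

```text
time_s: 12.7
tool_pos: [0.503, -0.1317, 0.0776]
tcp_rot: [-0.223, 1.57, -0.432]
force: [-0.3, -0.7, 2.4]
opening: 0.0108
```

```bash
python3 - <<'E'
from h import *
togo(bay(-0.6,66.4,79),by)
E
```

```text
t 12.7 tcp [ 0.503  -0.1317  0.0776] toolx [ 0.001 -0.    -1.   ] tooly [ 0.207  0.978 -0.   ] F [-0.3 -0.7  2.4] open 0.0108 q [ 0.64  0.21 -0.48  1.93  0.12  1.02  1.47]
yaw 0.003 or -3.138
shift tool cm (present axes) [-0.14 -0.03  0.01]  world cm [ 0.   -0.03  0.14]
```

Emit:
arm_command --moves '[{"tx": -0.5, "ty": 0, "tz": 0, "yaw": 0}, {"tx": -1, "ty": 0, "tz": 0, "yaw": 0}, {"tx": -1.3, "ty": 0, "tz": 0, "yaw": 0}, {"tx": -1.5, "ty": 0, "tz": 0, "yaw": 0}, {"tx": -1.5, "ty": 0, "tz": 0, "yaw": 0}, {"tx": -1.5, "ty": 0, "tz": 0, "yaw": 0}, {"tx": -1.5, "ty": 0, "tz": 0, "yaw": 0}, {"tx": -1.5, "ty": 0, "tz": 0, "yaw": 0}, {"tx": -1.5, "ty": 0, "tz": 0, "yaw": 0}, {"tx": -1, "ty": 0, "tz": 0, "yaw": 0}, {"tx": -0.5, "ty": 0, "tz": 0, "yaw": 0}, {"tx": 0, "ty": 0, "tz": 0, "yaw": 0}]'

```text
time_s: 13.9
tool_pos: [0.5031, -0.1316, 0.2109]
tcp_rot: [-0.229, 1.57, -0.437]
force: [-0.1, -0.6, -2.3]
opening: 0.0104
```

```bash
python3 - <<'E'
from h import *
togo([.535,.12,.201],[0,1,0])
im,d,m=snap('scene')
v,u=np.mgrid[:420,:560]
P=np.stack([(u-m['cx'])/f(m),(v-m['cy'])/f(m),np.ones_like(u)],-1)*d[...,None]@rot(m['orientation']).T+m['position']
# scanner fit from scene + top clouds
k=(u>350)&(u<400)&(v>195)&(v<300)&(d>0)
Z=P[...,2]
h=k&(Z>.195)&(Z<.21)
r=cv2.minAreaRect((P[h][:,:2]*1e3).astype(np.float32));print('top',h.sum(),Z[h].mean(),r)
ft=k&(Z>.006)&(Z<.022); q=P[ft]; print('foot',ft.sum(),cv2.minEnclosingCircle((q[:,:2]*1e3).astype(np.float32)))
Pt=np.load('pics/P.npy'); 
t=(u>180)&(u<215)&(v>196)&(v<236)&(v>0)&(Pt[...,2]>.15)&(Pt[...,2]<.187)
print('topview face',np.c_[Pt[t]*1e3].round(0)[::8].tolist()[:15])
save('j.png',cv2.resize(im[60:320,100:500],None,fx=2,fy=2))
E
```

```text
t 13.9 tcp [ 0.5031 -0.1316  0.2109] toolx [ 0.001 -0.    -1.   ] tooly [ 0.207  0.978 -0.   ] F [-0.1 -0.6 -2.3] open 0.0104 q [ 0.67  0.08 -0.49  1.79  0.04  1.28  1.54]
yaw -0.209 or 2.933
shift tool cm (present axes) [ 0.99 25.28 -2.09]  world cm [ 3.19 25.16 -0.99]
top 784 0.2024145491065572 ((535.4967041015625, 320.0623779296875), (80.8267593383789, 54.335304260253906), 1.3814947605133057)
foot 1209 ((422.9393005371094, 283.5953674316406), 169.31178283691406)
topview face [[572.0, 298.0, 166.0], [558.0, 293.0, 184.0], [552.0, 293.0, 152.0], [541.0, 294.0, 177.0], [534.0, 293.0, 167.0], [525.0, 293.0, 181.0], [521.0, 293.0, 151.0], [514.0, 292.0, 155.0], [506.0, 293.0, 161.0], [498.0, 297.0, 183.0]]
```

View pics/j.png

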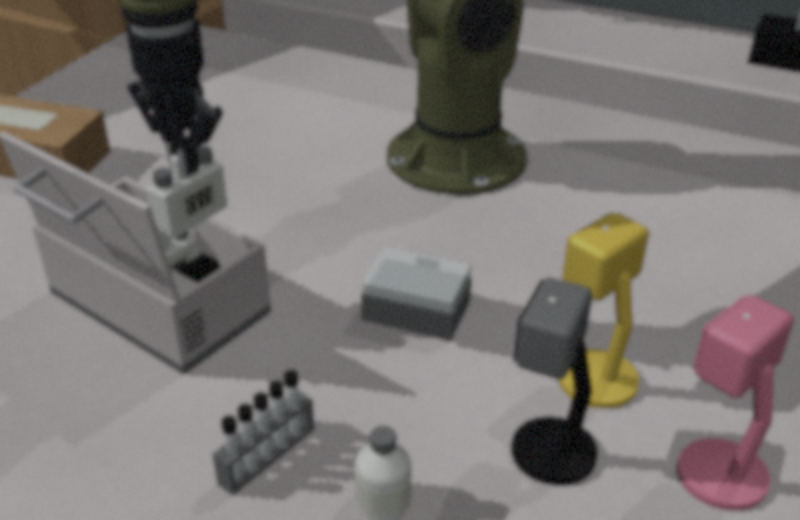

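The pack is lifted clear, its label visible at crop (200,198) facing left, and the flap is standing. The grey scanner's head is at crop (552,325). Next I fit its window face.

```bash
python3 - <<'E'
from h import *
Pt=np.load('pics/P.npy')
v,u=np.mgrid[:420,:560]
t=(u>180)&(u<215)&(v>196)&(v<240)&(Pt[...,2]>.148)&(Pt[...,2]<.192)&(Pt[...,0]>.5)&(Pt[...,0]<.57)&(Pt[...,1]>.285)&(Pt[...,1]<.299)
q=Pt[t]*1e3;c=np.polyfit(q[:,0]-535,q[:,1],1);print('face',t.sum(),c,np.std(q[:,1]-np.polyval(c,q[:,0]-535)))
A=np.c_[np.ones(len(q)),q[:,0]-535,q[:,2]-170];print(np.linalg.lstsq(A,q[:,1],rcond=None)[0])
im,d,m=load('scene')
P=np.stack([(u-m['cx'])/f(m),(v-m['cy'])/f(m),np.ones_like(u)],-1)*d[...,None]@rot(m['orientation']).T+m['position']
# head points, scene: list faces
k=(P[...,0]>.47)&(P[...,0]<.6)&(P[...,1]>.27)&(P[...,1]<.37)&(P[...,2]>.145)&(P[...,2]<.195)
q=P[k]*1e3
far=q[(q[:,0]>562)];print('+x face',len(far),np.polyfit(far[:,1]-320,far[:,0],1),far[:,1].min(),far[:,1].max())
fr=q[(q[:,0]<565)];print('other',len(fr),fr[:,1].mean() if len(fr) else 0)
# foot circle from black mask, scene view on z=8mm
for n in('scene','top'):
    im,d,m=load(n); g=im.max(2); box=(slice(255,310),slice(345,410)) if n=='scene' else (slice(190,245),slice(165,225))
    mk=np.zeros_like(g);mk[box]=(g[box]<45)*255
    ys,xs=np.nonzero(mk)
    W=np.array([onplane(m,a,b,.010) for a,b in zip(xs,ys)])*1e3
    print(n,len(W),W[:,:2].min(0),W[:,:2].max(0),cv2.minEnclosingCircle(W[:,:2].astype(np.float32)))
E
```

```text
face 95 [1.08258108e-02 2.93173331e+02] 0.7204980889948683
[2.93131013e+02 8.96370856e-03 1.85584687e-02]
+x face 555 [-2.48852263e-02  5.71883975e+02] 293.15757780848116 347.44450308458175
other 162 348.31180886779657
scene 1152 [431.47805307 297.0379327 ] [581.48925286 383.33042055] ((506.483642578125, 342.880859375), 75.10836029052734)
top 195 [489.67138675 295.65808461] [580.56623264 356.64647279] ((535.1307373046875, 335.09368896484375), 46.48121643066406)
```

Emit:
arm_command --moves '[{"tx": 0, "ty": 0, "tz": 0, "yaw": -0.057}, {"tx": 0, "ty": 0, "tz": 0, "yaw": -0.057}, {"tx": 0, "ty": 0, "tz": 0, "yaw": -0.057}, {"tx": 0, "ty": 0, "tz": 0, "yaw": -0.056}, {"tx": 0, "ty": 0.5, "tz": 0, "yaw": 0}, {"tx": 0, "ty": 1, "tz": 0.1, "yaw": 0}, {"tx": 0, "ty": 1.5, "tz": 0.2, "yaw": 0}, {"tx": 0, "ty": 2, "tz": 0.3, "yaw": 0}, {"tx": 0, "ty": 2.5, "tz": 0.4, "yaw": 0}, {"tx": 0, "ty": 2.5, "tz": 0.4, "yaw": 0}, {"tx": 0, "ty": 2.5, "tz": 0.4, "yaw": 0}, {"tx": 0, "ty": 2.5, "tz": 0.4, "yaw": 0}, {"tx": 0, "ty": 2.5, "tz": 0.4, "yaw": 0}, {"tx": 0, "ty": 2.5, "tz": 0.4, "yaw": 0}, {"tx": 0, "ty": 2.5, "tz": 0.3, "yaw": 0}, {"tx": 0, "ty": 2, "tz": 0.2, "yaw": 0}, {"tx": 0, "ty": 1.5, "tz": 0.2, "yaw": 0}, {"tx": 0, "ty": 1, "tz": 0, "yaw": 0}, {"tx": 0, "ty": 0.5, "tz": 0, "yaw": 0}, {"tx": 0, "ty": 0, "tz": 0, "yaw": 0}]'

```text
time_s: 15.95
tool_pos: [0.5343, 0.145, 0.2102]
tcp_rot: [2.969, 1.571, 2.989]
force: [0.0, 0.0, -1.9]
opening: 0.0105
```

```bash
python3 - <<'E'
from h import *
pk=bay(-.3,66.8,15);g=np.array([.503,-.1317,.0776]);print('pack in hand (bay axes mm)',((pk-g)@bx*1e3).round(1),((pk-g)@by*1e3).round(1))
togo([.5374,.2061,.2006],[-.018,1,0])
im,d,m=snap('scene'); im2,d2,m2=snap('top'); imw,dw,mw=snap('wrist')
save('k.png',np.hstack([cv2.resize(im[130:310,240:420],(400,400)),cv2.resize(im2[160:290,155:285],(400,400))]))
v,u=np.mgrid[:420,:560]
for n,d,m in(('scene',d,m),('top',d2,m2),('wrist',dw,mw)):
    P=np.stack([(u-m['cx'])/f(m),(v-m['cy'])/f(m),np.ones_like(u)],-1)*d[...,None]@rot(m['orientation']).T+m['position']
    np.save(f'pics/P_{n}.npy',P)
    q=P[(d>0)&(abs(P[...,0]-.535)<.07)&(abs(P[...,1]-.13)<.07)&(P[...,2]>.135)&(P[...,2]<.235)]*1e3
    print(n,len(q),np.histogram(q[:,2],20,(135,235))[0])
E
```

```text
pack in hand (bay axes mm) 0.4 0.2
t 15.95 tcp [0.5343 0.145  0.2102] toolx [-0.  0. -1.] tooly [-0.019  1.     0.   ] F [ 0.   0.  -1.9] open 0.0105 q [ 0.33  0.19 -0.72  1.7   0.13  1.3   1.18]
yaw 0.001 or -3.14
shift tool cm (present axes) [0.97 6.1  0.43]  world cm [ 0.31  6.11 -0.96]
scene 1126 [  0   0   1  36  62  59  58  60  60  65  57  67  65  69 163  50  39  69
 103  43]
top 0 [0 0 0 0 0 0 0 0 0 0 0 0 0 0 0 0 0 0 0 0]
wrist 11114 [   0    0   15   79   60   81   82   92   91  112  118  127  137  395
 2757  260  483 2988 1369 1868]
```

View pics/k.png

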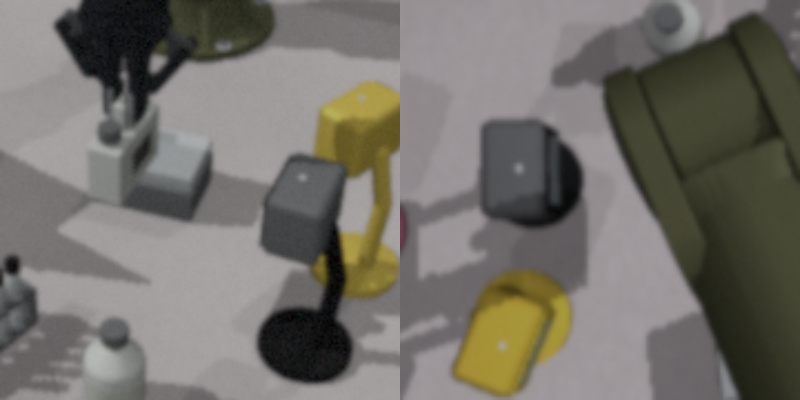

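```bash
python3 - <<'E'
from h import *
im,d,m=load('wrist');P=np.load('pics/P_wrist.npy')
print(m['position'])
for q in ([.535,.293,.170],[.505,.293,.19],[.565,.293,.15]): print(proj(m,q))
z=P[...,2];k=(d>0)&(P[...,0]>.48)&(P[...,0]<.59)&(P[...,1]>.28)&(P[...,1]<.32)&(z>.13)&(z<.21)
ys,xs=np.nonzero(k)
print(k.sum())
q=P[k]*1e3
for a in range(500,580,8):
    r=[]
    for b in range(140,204,8):
        s=q[(q[:,0]>=a)&(q[:,0]<a+8)&(q[:,2]>=b)&(q[:,2]<b+8)]
        r.append((round(float(s[:,1].mean()),1)) if len(s)>2 else 0)
    print(a,r)
# face corners colour
if k.sum(): save('l.png',cv2.resize(im[max(0,ys.min()-20):ys.max()+20,max(0,xs.min()-40):],None,fx=4,fy=4)); print(ys.min(),ys.max(),xs.min(),xs.max())
# pack: side +y face, cap tops from wrist & scene (pack at tcp)
s=arm.sense();t=np.array(s['tool_pos'])*1e3
for n in('scene','wrist'):
    Q=np.load(f'pics/P_{n}.npy').reshape(-1,3)*1e3-t
    c=Q[(abs(Q[:,0])<60)&(abs(Q[:,1])<45)&(Q[:,2]>-70)&(Q[:,2]<20)]
    for nm,x0,x1,z0,z1 in (('cap+',18,45,8,24),('cap-',-45,-18,8,24),('top',-45,45,-9,4)):
        e=c[(c[:,0]>x0)&(c[:,0]<x1)&(c[:,2]>z0)&(c[:,2]<z1)&(abs(c[:,1])<20)]
        if len(e)>10: r=cv2.minAreaRect(e[:,:2].astype(np.float32));print(n,nm,len(e),'z',np.median(e[:,2]).round(1),np.round(r[0],1),np.round(r[1],1),round(r[2],1))
    e=c[(c[:,2]<-8)&(c[:,2]>-56)&(abs(c[:,0])<42)&(c[:,1]>8)]
    if len(e)>20:
        A=np.c_[np.ones(len(e)),e[:,0],e[:,2]+30];print(n,'side',len(e),np.linalg.lstsq(A,e[:,1],rcond=None)[0])
    print('minz',np.percentile(c[:,2],1))
E
```

```text
[0.45994868 0.1423322  0.3519174 ]
(np.float64(534.3960635565725), np.float64(248.56216358516954))
(np.float64(577.0189873920519), np.float64(209.63950815654718))
(np.float64(502.372281445814), np.float64(277.80583165049285))
7191
500 [291.9, 291.7, 291.6, 291.7, 291.6, 291.0, 0, 0]
508 [292.0, 291.2, 291.2, 291.1, 291.2, 291.1, 0, 0]
516 [292.2, 291.3, 291.4, 291.3, 291.3, 291.3, 0, 0]
524 [292.3, 291.4, 291.5, 291.4, 291.4, 291.5, 291.0, 0]
532 [292.4, 291.7, 291.5, 291.6, 291.6, 291.6, 291.8, 0]
540 [292.5, 291.8, 291.7, 291.8, 291.7, 291.7, 292.2, 0]
548 [292.6, 291.9, 291.9, 291.9, 291.9, 291.9, 292.5, 0]
556 [292.9, 292.1, 292.1, 292.1, 292.2, 292.1, 292.7, 292.9]
564 [292.8, 293.0, 293.1, 293.0, 293.0, 293.0, 293.6, 293.6]
572 [0, 0, 0, 0, 0, 0, 0, 0]
174 327 495 559
scene cap+ 94 z 16.5 [33.   3.1] [21.2 20.9] 72.9
scene top 224 z -1.5 [0.8 3.1] [33.8 88.3] 89.9
scene side 312 [1.96958495e+01 1.87820874e-02 1.77070007e-03]
minz -58.39343952266852
wrist cap+ 1291 z 14.3 [31.8  0.8] [22.2 18.3] 2.1
wrist cap- 2182 z 14.4 [-30.2  -0.2] [21.1 21.2] 73.2
wrist top 3327 z -3.7 [-22.9  -0.1] [42.5 34.1] 1.2
minz -55.42672694797527
```

The wrist view sees the glass directly: flat at y≈0.2916, yaw ≈0.019, z about 148–188. That matches the pack's current yaw. I'll move in to the final standoff and re-measure there.

Emit:
arm_command --moves '[{"tx": 0.1, "ty": 0.5, "tz": 0, "yaw": 0}, {"tx": 0.2, "ty": 0.9, "tz": 0.1, "yaw": 0}, {"tx": 0.2, "ty": 1, "tz": 0.1, "yaw": 0}, {"tx": 0.2, "ty": 1, "tz": 0, "yaw": 0}, {"tx": 0.2, "ty": 1, "tz": 0, "yaw": 0}, {"tx": 0, "ty": 0.9, "tz": 0, "yaw": 0}, {"tx": 0, "ty": 0.5, "tz": 0, "yaw": 0}, {"tx": 0, "ty": 0.15, "tz": 0, "yaw": 0}, {"tx": 0, "ty": 0, "tz": 0, "yaw": 0}, {"tx": 0, "ty": 0, "tz": 0, "yaw": 0}]'

```text
time_s: 17.1
tool_pos: [0.5358, 0.203, 0.2013]
tcp_rot: [-1.445, 1.57, -1.427]
force: [0.1, -0.8, -1.7]
opening: 0.0106
```

```bash
cat > fin.py <<'E'
from h import *
togo([.5354,.2046,.2012],[-.019,1,0])
im,d,m=snap('wrist'); v,u=np.mgrid[:420,:560]
P=np.stack([(u-m['cx'])/f(m),(v-m['cy'])/f(m),np.ones_like(u)],-1)*d[...,None]@rot(m['orientation']).T+m['position']
Q=P*1e3
k=(d>0)&(Q[...,0]>480)&(Q[...,0]<590)&(Q[...,1]>285)&(Q[...,1]<299)&(Q[...,2]>135)&(Q[...,2]<200)
q=Q[k];c=q[abs(q[:,2]-168)<15];pf=np.polyfit(c[:,0]-535,c[:,1],1);print('face n',len(c),pf,'x',np.percentile(c[:,0],[.2,99.8]))
for a in range(490,582,4):
    s=c[(c[:,0]>=a)&(c[:,0]<a+4)]; print(a,len(s),round(float((s[:,1]-pf[0]*(s[:,0]-535)).mean()),2) if len(s) else 0,end=' | ')
print()
for b in range(136,200,4):
    s=q[(q[:,2]>=b)&(q[:,2]<b+4)&(abs(q[:,0]-535)<15)]; print(b,len(s),round(float((s[:,1]-pf[0]*(s[:,0]-535)).mean()),2) if len(s) else 0,end=' | ')
print()
hd=Q[(d>0)&(Q[...,2]>198)&(Q[...,2]<208)&(Q[...,1]>288)&(Q[...,0]>480)&(Q[...,0]<590)]
if len(hd): print('headtop',len(hd),np.median(hd[:,2]),cv2.minAreaRect(hd[:,:2].astype(np.float32)))
t=np.array(arm.sense()['tool_pos'])*1e3;C=Q.reshape(-1,3)
C=C[(np.abs(C-t)<[50,22,30]).all(1)]
for nm,x0,x1 in(('cap+',18,45),('cap-',-45,-18)):
    e=C[(C[:,0]-t[0]>x0)&(C[:,0]-t[0]<x1)&(C[:,2]-t[2]>9)&(C[:,2]-t[2]<20)]
    r=cv2.minAreaRect(e[:,:2].astype(np.float32));print(nm,len(e),np.median(e[:,2]).round(1),np.round(r[0],1),np.round(r[1],1))
cv2.imwrite('pics/n.png',im[...,::-1])
a,_,_=snap('scene'); save('o.png',cv2.resize(a[60:320,100:500],None,fx=2,fy=2))
E
python3 fin.py
```

```text
t 17.1 tcp [0.5358 0.203  0.2013] toolx [ 0.    -0.001 -1.   ] tooly [-0.018  1.    -0.001] F [ 0.1 -0.8 -1.7] open 0.0106 q [ 0.24  0.25 -0.75  1.67  0.17  1.29  1.05]
yaw -0.001 or 3.14
shift tool cm (present axes) [ 0.01  0.16 -0.04]  world cm [-0.04  0.16 -0.01]
face n 3378 [-1.94369535e-02  2.91990894e+02] x [495.30591377 568.81330834]
490 0 0 | 494 215 296.07 | 498 301 292.65 | 502 196 291.23 | 506 226 290.67 | 510 185 290.74 | 514 193 290.85 | 518 184 291.01 | 522 181 291.15 | 526 174 291.3 | 530 177 291.44 | 534 173 291.63 | 538 164 291.76 | 542 166 291.9 | 546 163 292.04 | 550 150 292.14 | 554 150 292.32 | 558 155 292.5 | 562 120 293.32 | 566 105 293.65 | 570 0 0 | 574 0 0 | 578 0 0 | 
136 0 0 | 140 28 292.49 | 144 104 292.31 | 148 97 291.56 | 152 137 291.53 | 156 150 291.55 | 160 153 291.56 | 164 175 291.59 | 168 169 291.54 | 172 201 291.53 | 176 193 291.55 | 180 214 291.55 | 184 229 291.54 | 188 325 292.08 | 192 479 293.38 | 196 745 296.19 | 
headtop 11762 200.8590121582173 ((533.79833984375, 318.7410888671875), (78.05998229980469, 48.420902252197266), 3.501157760620117)
cap+ 1291 215.7 [567.7 203.7] [22.2 18.2]
cap- 2149 215.7 [505.8 202.7] [21.3 21.3]
```

View pics/n.png

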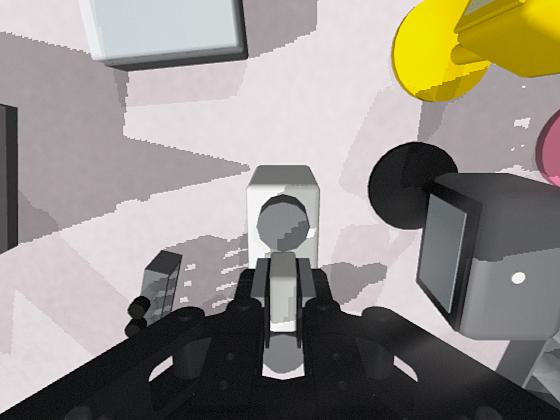

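The pack hangs from the fin at (283,230–330), clear of everything. The grey scanner's glass is seen at (442,245) facing the label side. Measured: distance 71.4 mm, lateral offset about 1.3 mm, yaw matched within 0.01. I'll make one small trim and settle.

Emit:
arm_command --moves '[{"tx": 0.05, "ty": 0.07, "tz": -0.06, "yaw": 0}, {"tx": 0.05, "ty": 0.07, "tz": -0.07, "yaw": 0}, {"tx": 0, "ty": 0, "tz": 0, "yaw": 0}, {"tx": 0, "ty": 0, "tz": 0, "yaw": 0}, {"tx": 0, "ty": 0, "tz": 0, "yaw": 0}, {"tx": 0, "ty": 0, "tz": 0, "yaw": 0}, {"tx": 0, "ty": 0, "tz": 0, "yaw": 0}, {"tx": 0, "ty": 0, "tz": 0, "yaw": 0}]'

```text
time_s: 18.0
tool_pos: [0.5343, 0.205, 0.2003]
tcp_rot: [-1.655, 1.571, -1.636]
force: [-0.6, 0.2, -1.2]
opening: 0.0107
```

```bash
python3 fin.py
```

```text
t 18.0 tcp [0.5343 0.205  0.2003] toolx [-0. -0. -1.] tooly [-0.018  1.    -0.   ] F [-0.6  0.2 -1.2] open 0.0107 q [ 0.24  0.25 -0.75  1.67  0.17  1.29  1.04]
yaw -0.001 or 3.141
shift tool cm (present axes) [-0.09 -0.04  0.11]  world cm [ 0.11 -0.04  0.09]
face n 3350 [-1.99859635e-02  2.91999371e+02] x [495.34210345 568.89158026]
490 0 0 | 494 219 296.06 | 498 293 292.61 | 502 200 291.25 | 506 214 290.67 | 510 188 290.69 | 514 181 290.88 | 518 180 290.99 | 522 182 291.14 | 526 177 291.31 | 530 175 291.41 | 534 171 291.6 | 538 168 291.78 | 542 159 291.89 | 546 163 292.08 | 550 157 292.21 | 554 151 292.34 | 558 154 292.52 | 562 115 293.33 | 566 102 293.64 | 570 1 294.87 | 574 0 0 | 578 0 0 | 
136 0 0 | 140 31 292.58 | 144 100 292.32 | 148 91 291.55 | 152 141 291.53 | 156 148 291.56 | 160 152 291.55 | 164 158 291.51 | 168 173 291.57 | 172 184 291.56 | 176 199 291.54 | 180 202 291.57 | 184 237 291.6 | 188 317 292.07 | 192 466 293.42 | 196 757 296.04 | 
headtop 12173 200.8606955803741 ((533.1654663085938, 319.38275146484375), (76.9764175415039, 48.74546432495117), 1.4555009603500366)
cap+ 1291 214.7 [565.9 205.7] [18.3 22.3]
cap- 2156 214.7 [504.4 204.5] [21.3 21.4]
```

View pics/o.png

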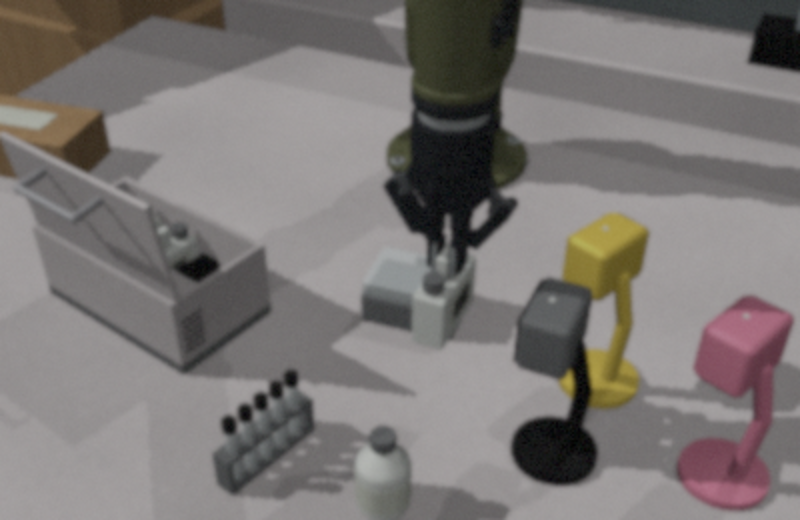

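The final view shows the pack in the gripper at crop (440,295), label towards the grey scanner at (552,325). The flap is standing, and the packs left in the bay and the bystanders look undisturbed. I'm handing in.

```bash
python3 -c "
from cell import arm
print(arm.finish_job())"
```

```text
the job is handed in; nothing more can be done
None
```

I lifted the flap by its handle and left it standing, then drew the two-cap pack out of the y +68 slot. I carried it upright to the grey scanner and handed in at about 18 s, still holding it in front of the window.

**Last checks**
- **Distance:** the label is about 69.5 mm from the glass.
- **Centring:** lateral offset is under 1 mm, and height is within about 1–2 mm of the window centre.
- **Facing:** the pack's yaw matches the glass to within about 0.01 rad, and the tool is vertical.
- **Hold:** the only load on the wrist is the pack's weight, about 1–2 N. The last view shows the pack touching nothing else.
- **Flap:** it leaned about 0.12 rad past upright (about 1.69 rad) after I let go, and still stood in the last view.
- **Surroundings:** the scanner and the bystanders look unmoved in the last view. The one-cap packs are partly hidden there, and I did not re-measure them.

**What disagreed**
- The cameras differ by 1–2.5 mm. For example, the glass read y = 0.2916 m from the wrist camera and 0.2931 m from the top. I used the wrist camera, which saw both the pack and the glass.
- The foot's centre looked about 12 mm farther back than the stated window offset would put it. I used the measured glass face instead.
- The force readings while opening the flap rose to about 21 N, because the handle path ran a few mm low. I corrected that part-way.
- My first grip on the fin was shallow and 3 mm off centre, so I released and regripped before lifting.

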